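# Gauge a centrifuge sleeve in the bench caliper

## Robot

A 6-joint arm with a two-finger parallel gripper is mounted at the origin on the work surface. World frame = base frame: x ahead of the robot, y to its left, z up, the work surface at z = 0. Lengths are in m, angles in rad, forces in N, time in s.
With the tool pointing down it reaches from about 0.3 to 0.75 m from the base axis. Payload 8.5 kg.
Tool frame: the origin (TCP) lies midway between the tips of the shut fingers; the grasp point (between the pads) lies env.grasp_offset behind it (env.grasp_offset is the distance from the TCP to the grasp point, in m); z points along the fingers, y is the direction in which the jaws open and shut (so a half turn about z gives the same grasp; the last joint's range is limited). The gripper opens to 88 mm and grips with 3 to 60 N. Pads are 18 mm wide; open, the fingers measure 123 mm over their backs; the gripper's body (75 mm by 187 mm) begins 45 mm behind the grasp point.
Start: joints at [1.12, 0.381, 1.297, -0, 1.464, -0.215], TCP at [0.128, 0.535, 0.239] pointing down, gripper open.
Joint ranges: [-3.11, 3.11], [-0.89, 2.33], [0.22, 2.48], [-1.42, 4.56], [0.17, 2.85], [-2.88, 2.88]. Speed limits (rad/s): [2.39, 2.39, 3.14, 3.14, 3.14, 3.14].

## Interface

Orientations are given as [roll, pitch, yaw] about the fixed x, y, z axes, in that order (R = Rz(yaw) Ry(pitch) Rx(roll)).
In Python, from plant import env gives the robot as it stands.
- The arm moves only by the shell command python3 -m inch 'ROWS'. ROWS is JSON, a list of rows, each a list of 3 entries, a list of its own where there are three numbers: the shift along the tool's x, y, z normalised to -1 to 1, where 1 is 1 m, then the turn, a rotation vector about the tool's x, y, z normalised to -1 to 1, where 1 is 2 rad, then the opening, from -1 (shut) to 1 (fully open). A call has exactly 10 rows; each row shifts and turns the pose as measured when the row begins, along the tool's axes as they then stand; what a row does not reach is not made up. A row lasts 1/12 s, in which the tool goes at most 41.7 mm and 7.16 degrees, less where a joint would pass 70% of its speed; a pose out of reach is approached as far as the arm can. A call with a number of a shift or a turn outside -1 to 1 is refused whole. A call with a gripper value outside its range is refused whole. The fingers move at their own pace and stop on an object; the grip force is fixed at half the most. Time passes only in rows, so rows that do not move let the fingers close, or fill a call up. It gives the time, the measured TCP pose, the force and the opening at its end, in the units of the state.
- env.state(): the state, without advancing time (a new reading comes with each control period).
- env.get_image(name): name is "scene" or "top" or "wrist"; returns a dict with "color" (420x560x3 uint8, blue, green, red), "range_z" (420x560 float32, m along the optical axis (not along the pixel's ray), 0 where there is no reading), "camera_matrix" (3x3 intrinsics, pixels), "camera_from_world" (4x4, takes a point from world to camera coordinates); the wrist camera has in their place "mount" (4x4, takes a point from camera to tool coordinates, whose origin is the TCP and whose axes are the flange's). Camera axes: x right, y up, looking along -z (the intrinsics and any distortion apply to the point x, -y, -z); pixel columns grow to the right and rows downward; lengths in m; the calibration is good to about 2 mm. A picture is of the moment at which its call begins: read the wrist's pose just before it.
- env.sign_off(): hands the job in, once; it reports no verdict.
Trained networks look in the newest picture that a camera, given by its name, has taken for a name from the list of things; names that differ only in an ending like _2 or _b are one class to them, and where a whole thing is asked for, a point or a joint stands for the part that bears it (a point fixed in the world has none). Each returns a list of dicts, best first, with "conf" (0 to 1); they miss things now and then, are a little off and sometimes report something else, mostly with a low value. They report only what shows in the picture. A call takes as long as a camera call.
- env.silhouettes(camera, query): "pixels" (420x560 bool, what is visible of it) and "rect" ([left, top, width, height] in pixels, round what is visible of it).
The state is a dict: "clock": time; "joint_pos": joint angles; "dq": joint speeds; "tau": joint torques, N m; "eef_pos": TCP position; "ee_rot": TCP orientation; "wrist_force": force on the tool from outside, world axes, zero at the start; "wrist_torque": the same for the moment, N m; "finger_gap": opening from 0.0 (shut) to 1.0 (fully open).
Only numpy, scipy, OpenCV 4.12 (cv2) and the standard library are available. Lean on these libraries where they do the work, as an engineer would, in place of code of your own. Each camera call takes 0.05 s, during which the arm holds its last target.

## Task

Stand the wider of the two metal rotor sleeves upright on the bench caliper's base, centred between the two open jaws, and let go of it. Then close the sliding jaw, keeping it square (do not let it tip), until the sleeve is nipped between both jaws with a steady push of about 8 N on it, and not hard, because its wall is thin. Let go and leave the jaws touching the sleeve; do not disturb the slim sleeve, the tube rack or the bottle.

Things in the scene. Friction and masses are not known exactly. Their poses are not given: they have to be found in the camera images.
- sleeve: the wider rotor sleeve: plain metal cup, open at the top, nominally 32 mm outside diameter (its actual size is what is being gauged: it may be 1 mm off either way), 46 mm high, about 90 g, 2 mm wall; standing on the tray. Origin: centre of its underside, z up its axis. Grip it by its outside
- slim_sleeve: the narrower sleeve, 24 mm diameter, 46 mm high, standing beside it on the tray, to be left alone (the two may be either way round). Origin: centre of its underside
- caliper: bench caliper fixed to the bench. Base plate 70 (x) x 250 (y) x 12 (z) mm; origin: centre of its underside, z up. Beam along y. Fixed jaw at the +y end, 36 mm wide, rising 58 mm above the plate; its face is nominally at y = +95 mm, but is clamped up to 4 mm nearer or farther, so feel for contact. Sliding jaw on the -y side closes towards +y. The sleeve stands on the plate at x = 0
- carriage (a joint): reading of the sliding jaw in m: distance from its face to y = +95 mm of the caliper (0.1 = fully open). The true opening differs from it by the fixed jaw's unknown offset, up to 4 mm either way. Starts at 0.075 to 0.095. The jaw stays where it is left; sliding it takes about 2.5 N, and pushing the sleeve along the base about 1 N more
- jaw: the sliding jaw: a block 36 mm wide (x), 45 mm long (y), 28 mm high above the base plate, with the jaw plate in front of it (10 mm thick, rising 58 mm). It fits loosely, on a springy pivot (about 0.9 N m/rad): pushed near the origin's height it stays square, pushed on the high plate it tips. Origin: on the pivot, 14 mm above the base plate's top, 24 mm behind the jaw face; axes as the caliper's
- jaw_face (a point): middle of the sliding jaw's face, 22 mm above the base plate
- jaw_back (a point): middle of the carriage block's flat back face (faces the caliper's -y), 14 mm above the base plate: the place to push. The base plate behind it is bare for at least 65 mm when the jaw is open
- tray: fixed shallow white plastic tray, 140 (x) x 200 (y) mm, rim 10 mm high, inner floor 4 mm high; origin: centre of its underside. The sleeves stand side by side along its y axis, about 90 mm apart
- rack: white tube rack with yellow-capped tubes, 60 x 170 x 90 mm, to be left alone. Origin: centre of its underside
- bottle: white bottle, 60 mm diameter, 130 mm high, to be left alone. Origin: centre of its underside

How it is judged:
On the way, in this order (a step that is already met when the one before it is completed fails the run):
1. the wide sleeve stands upright on the caliper's base between the open jaws, let go (x of sleeve in the frame of caliper between -0.012 and 0.012 m and y of sleeve in the frame of caliper below 0.085 m and y of sleeve in the frame of jaw_face above 0.01 m and z of sleeve in the frame of caliper below 0.015 m and angle between sleeve's own z axis and vertical below 0.08 rad and linear speed of sleeve below 0.02 m/s and contact force between sleeve and the fingers below 0.1 N and contact force between sleeve and jaw below 1 N), for 0.2 s.
2. the sliding jaw nips the sleeve against the fixed jaw with more than 3.5 N for 0.4 s, square, the robot not touching the sleeve (contact force between sleeve and jaw above 3.5 N and contact force between sleeve and the arm below 0.1 N and contact force between sleeve and the fingers below 0.1 N and angle between jaw's own z axis and vertical below 0.04 rad), for 0.4 s.
At the end, for the whole second after the job is handed in: the wide sleeve stands upright (within 3 degrees) on the caliper's base, within 13 mm of the jaws' centre line, at rest between both jaws, the sliding jaw square (within 1.7 degrees) and left closed on the sleeve (within 1 mm of touching: its face at most 17.3 mm from the sleeve's axis) (y of sleeve in the frame of jaw_face below 0.0173 m and angle between jaw's own z axis and vertical below 0.03 rad and x of sleeve in the frame of caliper between -0.013 and 0.013 m and y of sleeve in the frame of caliper between 0.07 and 0.085 m and z of sleeve in the frame of caliper below 0.015 m and angle between sleeve's own z axis and vertical below 0.05 rad and linear speed of sleeve below 0.01 m/s).
It fails at once if the sliding jaw is tipped by more than 0.05 rad (3 degrees) (angle between jaw's own z axis and vertical above 0.05 rad).
It fails at once if the sleeve is squeezed by the jaw with more than 18 N (contact force between sleeve and jaw above 18 N).
It fails at once if the slim sleeve, rack or bottle is moved by more than 20 mm (distance of any of slim_sleeve, rack, bottle from where it was at the start of the episode above 0.02 m).
It also fails if it takes over 62 s, if anything falls off the work surface, if the arm or the gripper's body presses on something with over 40 N, if the wrist force passes 120 N, or if a joint passes its speed limit or range.

## Working session

There is one attempt and no reset: what is moved stays moved. The work goes in short steps, Python scripts to look and compute and a shell command to move; the robot and the scene stay as the last step left them, time stands still between calls to the robot, and variables do not carry over. Pictures are saved under pics/ and viewed, and the job is handed in when it is done.

```bash
ls; mkdir -p pics; cat > h.py <<'E'
import numpy as np, cv2
from plant import env
def cloud(im):
    z=im["range_z"]; K=im["camera_matrix"]; v,u=np.indices(z.shape)
    x=(u-K[0,2])/K[0,0]*z; y=(v-K[1,2])/K[1,1]*z
    P=np.stack([x,-y,-z,np.ones_like(z)],-1)
    M=np.linalg.inv(im["camera_from_world"]) if "camera_from_world" in im else wristT()@im["mount"]
    return (P@M.T)[...,:3], z>0
def wristT():
    from scipy.spatial.transform import Rotation as R
    s=env.state(); T=np.eye(4); T[:3,:3]=R.from_euler('xyz',s["ee_rot"]).as_matrix(); T[:3,3]=s["eef_pos"]; return T
E
python3 - <<'E'
from h import *
s=env.state(); print(s, env.grasp_offset)
for n in ["scene","top"]:
    im=env.get_image(n); cv2.imwrite(f"pics/{n}0.png",im["color"])
    P,ok=cloud(im)
    for q in ["sleeve","slim_sleeve","caliper","jaw","tray","rack","bottle"]:
        for d in env.silhouettes(n,q)[:2]:
            m=d["pixels"]&ok
            if m.sum()<5: continue
            p=P[m]; print(n,q,round(d["conf"],2),d["rect"],np.round(np.percentile(p,[2,50,98],axis=0),3).tolist())
E
```

```text
pics
{'clock': 0.0, 'joint_pos': array([ 1.11970128e+00,  3.81196284e-01,  1.29826205e+00,  2.57047180e-05,
        1.46358093e+00, -2.15280051e-01]), 'dq': array([ 0.0014199 ,  0.0008836 , -0.00052699,  0.00106066,  0.00112842,
        0.00147757]), 'tau': array([-7.17267831e-04, -4.37931883e+01, -2.24561012e+01,  7.13175209e-02,
        3.51882633e-02, -1.45047020e-04]), 'eef_pos': array([0.12836101, 0.5345264 , 0.23813718]), 'ee_rot': array([-3.14018489e+00, -3.33989990e-04,  2.90577465e+00]), 'wrist_force': array([-0.0856785 , -1.20713998,  0.04944841]), 'wrist_torque': array([ 0.02136223, -0.04936565,  0.01799788]), 'finger_gap': 0.9965835744370548} 0.0187
scene sleeve 0.81 [143.5, 253.3, 17.6, 33.0] [[0.464, -0.316, 0.006], [0.483, -0.303, 0.032], [0.496, -0.286, 0.05]]
scene slim_sleeve 0.53 [180.6, 229.8, 21.4, 26.5] [[0.469, -0.226, 0.003], [0.506, -0.217, 0.034], [0.515, -0.198, 0.05]]
scene caliper 0.91 [245.3, 111.9, 95.0, 83.2] [[0.494, -0.011, 0.002], [0.554, 0.099, 0.012], [0.598, 0.218, 0.069]]
scene caliper 0.44 [279.5, 133.4, 23.5, 34.4] [[0.521, 0.067, 0.012], [0.5
[... 929 characters left out ...]
.1, 0.041], [0.563, 0.124, 0.071]]
top caliper 0.72 [144.0, 228.3, 136.3, 65.8] [[0.495, -0.006, 0.009], [0.547, 0.11, 0.012], [0.597, 0.225, 0.07]]
top jaw 0.65 [197.7, 244.7, 41.7, 28.9] [[0.523, 0.07, 0.019], [0.543, 0.099, 0.041], [0.563, 0.124, 0.071]]
top tray 0.6 [348.2, 256.6, 108.0, 83.0] [[0.411, -0.348, 0.0], [0.478, -0.25, 0.003], [0.55, -0.154, 0.01]]
top rack 0.75 [240.4, 124.0, 90.1, 53.1] [[0.714, -0.106, 0.01], [0.75, -0.027, 0.055], [0.793, 0.053, 0.091]]
top bottle 0.63 [379.7, 159.3, 40.4, 38.1] [[0.671, -0.264, 0.01], [0.691, -0.231, 0.088], [0.723, -0.211, 0.131]]
top bottle 0.6 [197.3, 246.3, 38.1, 29.0] [[0.523, 0.07, 0.02], [0.543, 0.1, 0.041], [0.564, 0.124, 0.071]]
```

```bash
python3 - <<'E'
import cv2
a=cv2.imread("pics/scene0.png");b=cv2.imread("pics/top0.png")
cv2.imwrite("pics/s0c.png",cv2.resize(a[80:340,90:400],None,fx=2.5,fy=2.5)[:600,:790])
cv2.imwrite("pics/t0c.png",cv2.resize(b[110:350,130:470],None,fx=2.3,fy=2.3)[:600,:790])
E
```

```text
(no output)
```

View pics/s0c.png

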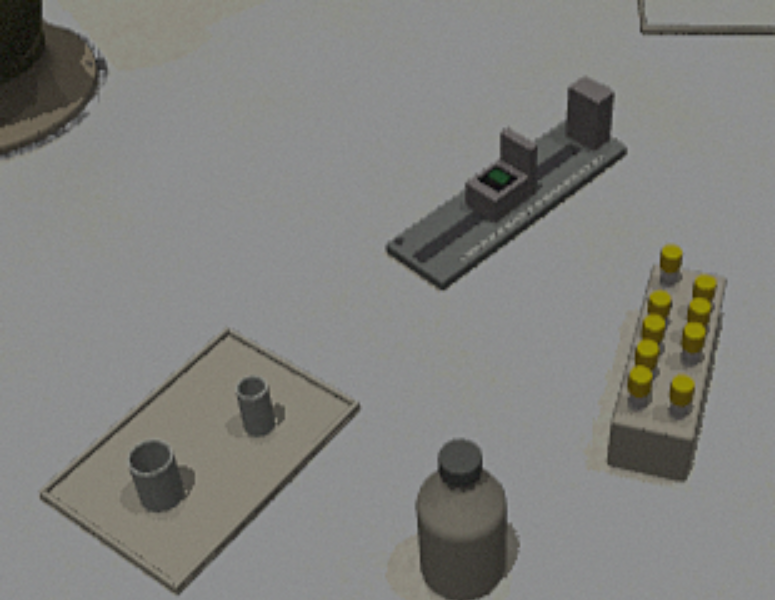

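View pics/t0c.png

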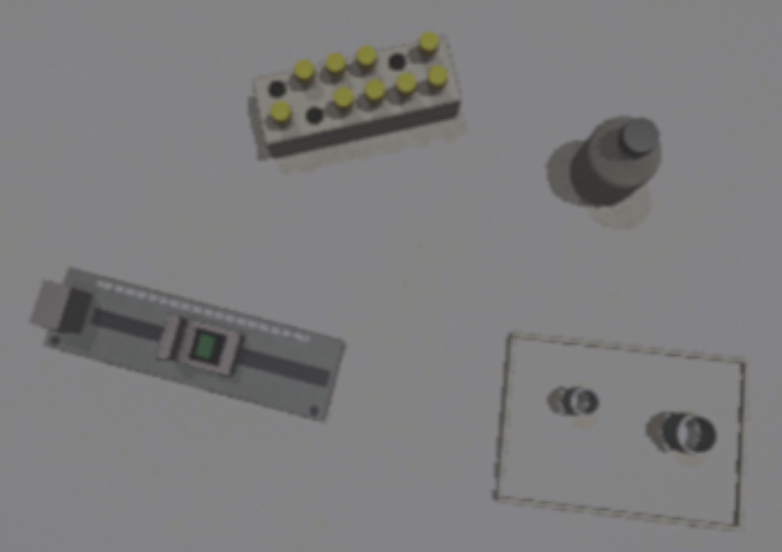

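The wide sleeve is the left one in the scene view (≈(152,270) full-frame) and the right one in the top view. The slim sleeve is nearer the caliper. The caliper's fixed jaw is at the far +y end. Next I'll measure them precisely.

```bash
cat > meas.py <<'E'
from h import *
from scipy.optimize import least_squares
for n in ["top","scene"]:
    im=env.get_image(n); P,ok=cloud(im)
    def fit(q,zmin):
        d=env.silhouettes(n,q)[0]; p=P[d["pixels"]&ok]; p=p[(p[:,2]>zmin)]
        for R0 in ({'sleeve':.016,'slim_sleeve':.012}[q],):
            f=lambda a:np.hypot(p[:,0]-a[0],p[:,1]-a[1])-R0+.001
            r=least_squares(f,p[:,:2].mean(0),loss='soft_l1',f_scale=.001)
        print(n,q,len(p),r.x.round(4), p[:,2].max().round(4))
    try: fit('sleeve',.044); fit('slim_sleeve',.044)
    except Exception as e: print(e)
    d=env.silhouettes(n,'caliper')[0]; m=cv2.dilate(d["pixels"].astype(np.uint8),np.ones((5,5)))>0
    m=m&ok; p=P[m]
    pl=p[(p[:,2]>.008)&(p[:,2]<.016)][:,:2]
    (c,s,a)=cv2.minAreaRect((pl*1000).astype(np.float32)); print(n,'plate rect',np.round(c,1),np.round(s,1),round(a,2))
    # axis
    box=cv2.boxPoints((c,s,a)); e=box[1]-box[0]; f=box[2]-box[1]; L=e if np.hypot(*e)>np.hypot(*f) else f
    if L[1]<0:L=-L
    yax=L/np.hypot(*L); xax=np.array([yax[1],-yax[0]]); print(' yaw of caliper',np.arctan2(-yax[0],yax[1]).round(4))
    q=(p[:,:2]*1000-c); Y=q@yax; X=q@xax; Z=p[:,2]*1000
    for lo,hi in [(20,36),(36,44),(45,64),(64,74)]:
        k=(Z>lo)&(Z<hi)
        for nm,kk in (('jaw',k&(Y<60)),('fix',k&(Y>60))):
            if kk.sum()>4: print('  ',nm,lo,hi,kk.sum(),'Y',np.percentile(Y[kk],[2,98]).round(1),'X',np.percentile(X[kk],[2,98]).round(1))
E
python3 meas.py
```

```text
top sleeve 80 [ 0.4801 -0.2982] 0.0525
list index out of range
top plate rect [546.6 111.9] [249.9  70. ] 76.17
 yaw of caliper -0.2414
   jaw 20 36 29 Y [-41.8  -2.7] X [-18.   16.2]
   fix 20 36 49 Y [94.9 96.5] X [-16.5  16.9]
   jaw 36 44 464 Y [-40.8   3.1] X [-17.   17.3]
   fix 36 44 27 Y [95.2 96.8] X [-17.8  15.9]
   jaw 45 64 49 Y [3.1 4. ] X [-16.8  16.7]
   fix 45 64 69 Y [94.8 96.3] X [-16.7  17.2]
   jaw 64 74 117 Y [ 3.4 13. ] X [-17.3  17.2]
   fix 64 74 268 Y [ 95.5 118.6] X [-17.3  17. ]
scene sleeve 94 [ 0.4797 -0.3005] 0.0518
scene slim_sleeve 70 [ 0.5033 -0.2135] 0.0513
scene plate rect [545.9 109.5] [250.6  72.6] 76.35
 yaw of caliper -0.2382
   jaw 20 36 160 Y [-41.8  12.6] X [-17.7  18.4]
   fix 20 36 97 Y [ 94.1 119.5] X [-16.3  18.4]
   jaw 36 44 268 Y [-40.4   7.6] X [-17.5  18.2]
   fix 36 44 45 Y [ 95. 116.] X [-16.6  18. ]
   jaw 45 64 98 Y [ 2.8 13.1] X [-17.8  18.2]
   fix 45 64 122 Y [ 94.5 118.3] X [-18.3  18.3]
   jaw 64 74 69 Y [ 3.  14.1] X [-18.3  18.1]
   fix 64 74 128 Y [ 95.1 120. ] X [-17.5  18.2]
```

```bash
cat > plan.py <<'E'
import sys; from h import *
# plan.py tx ty tz psi n : rows (shift per row) for straight line w/ rotation
tx,ty,tz,psi=map(float,sys.argv[1:5]); n=int(sys.argv[5])
s=env.state(); p=s["eef_pos"]; y=s["ee_rot"][2]
d=(np.array([tx,ty,tz])-p); dp=(psi-y); 
print("pos",p.round(4),"rot",s["ee_rot"].round(4),"d",d.round(4),"dpsi",round(dp,4),"f",s["wrist_force"].round(2),"gap",round(s["finger_gap"],3),"t",s["clock"])
out=[]
for i in range(n):
    a=y+dp*i/n; c,sn=np.cos(a),np.sin(a)
    out.append([[round(float(v),4) for v in ((d[0]*c+d[1]*sn)/n,(d[0]*sn-d[1]*c)/n,-d[2]/n)],[0,0,round(-dp/n/2,4)],1])
print(str(out).replace(" ",""))
E
python3 plan.py 0.45 0.20 0.22 1.68 10
```

```text
pos [0.1285 0.5348 0.2387] rot [-3.1415 -0.      2.9058] d [ 0.3215 -0.3348 -0.0187] dpsi -1.2258 f [0.09 0.59 0.69] gap 1.0 t 1.2
[[[-0.0391,-0.025,0.0019],[0,0,np.float64(0.0613)],1],[[-0.0419,-0.0201,0.0019],[0,0,np.float64(0.0613)],1],[[-0.044,-0.0148,0.0019],[0,0,np.float64(0.0613)],1],[[-0.0455,-0.0093,0.0019],[0,0,np.float64(0.0613)],1],[[-0.0463,-0.0037,0.0019],[0,0,np.float64(0.0613)],1],[[-0.0464,0.002,0.0019],[0,0,np.float64(0.0613)],1],[[-0.0458,0.0077,0.0019],[0,0,np.float64(0.0613)],1],[[-0.0445,0.0132,0.0019],[0,0,np.float64(0.0613)],1],[[-0.0426,0.0185,0.0019],[0,0,np.float64(0.0613)],1],[[-0.04,0.0236,0.0019],[0,0,np.float64(0.0613)],1]]
```

```bash
python3 -m inch '[[[-0.034,-0.022,0],[0,0,0.06],1],[[-0.036,-0.018,0],[0,0,0.06],1],[[-0.038,-0.013,0],[0,0,0.06],1],[[-0.039,-0.008,0],[0,0,0.06],1],[[-0.04,-0.003,0],[0,0,0.06],1],[[-0.04,0.002,0],[0,0,0.06],1],[[-0.04,0.007,0],[0,0,0.06],1],[[-0.038,0.011,0],[0,0,0.06],1],[[-0.037,0.016,0],[0,0,0.06],1],[[-0.035,0.02,0],[0,0,0.06],1]]'; python3 plan.py 0.48 -0.2995 0.16 1.331 20|cut -c1-400
```

```text
clock: 2.03
eef_pos: [0.4089, 0.236, 0.2386]
ee_rot: [3.139, -0.003, 1.669]
wrist_force: [0.7, 1.0, 0.0]
finger_gap: 1.002
pos [0.4089 0.236  0.2386] rot [ 3.1394e+00 -3.0000e-03  1.6693e+00] d [ 0.0711 -0.5355 -0.0786] dpsi -0.3383 f [0.69 1.03 0.03] gap 1.002 t 2.0333
[[[-0.027,0.0009,0.0039],[0,0,np.float64(0.0085)],1],[[-0.027,0.0014,0.0039],[0,0,np.float64(0.0085)],1],[[-0.0269,0.0018,0.0039],[0,0,np.float64(0.0085)],1],[[-0.0269,0.0023,0.0039],[0,0,np.float64(0.0085)],1],[[-0.0269,0.0027,0.0039],[0,0,np.float64(0.0085)],1],[[-0.0268,0.0032,0.0039],[0,0,np.float64(0.0085)],1],[[-0.0268,0.0036,0.0039],[0,0,np.float64(0.0085)],1],[[-0.0267,0.0041,0.0039],[0,0,
```

```bash
python3 -m inch '[[[-0.04,0.002,0],[0,0,0.02],1],[[-0.04,0.003,0],[0,0,0.02],1],[[-0.04,0.004,0],[0,0,0.02],1],[[-0.04,0.005,0.002],[0,0,0.02],1],[[-0.04,0.006,0.004],[0,0,0.02],1],[[-0.04,0.006,0.004],[0,0,0.02],1],[[-0.04,0.007,0.004],[0,0,0.02],1],[[-0.04,0.007,0.004],[0,0,0.015],1],[[-0.04,0.008,0.004],[0,0,0.01],1],[[-0.04,0.008,0.004],[0,0,0],1]]'; python3 plan.py 0.48 -0.2995 0.16 1.331 5|cut -c1-400
```

```text
clock: 2.87
eef_pos: [0.4309, -0.1778, 0.2129]
ee_rot: [3.132, -0.004, 1.314]
wrist_force: [2.0, 0.6, 0.1]
finger_gap: 1.004
pos [ 0.4309 -0.1778  0.2129] rot [ 3.1322 -0.0044  1.3139] d [ 0.0491 -0.1217 -0.0529] dpsi 0.0171 f [2.03 0.57 0.1 ] gap 1.004 t 2.8667
[[[-0.0211,0.0157,0.0106],[0,0,np.float64(-0.0017)],1],[[-0.0211,0.0156,0.0106],[0,0,np.float64(-0.0017)],1],[[-0.0212,0.0155,0.0106],[0,0,np.float64(-0.0017)],1],[[-0.0212,0.0155,0.0106],[0,0,np.float64(-0.0017)],1],[[-0.0213,0.0154,0.0106],[0,0,np.float64(-0.0017)],1]]
```

```bash
python3 -m inch '[[[-0.025,0.018,0.012],[0.002,-0.001,-0.004],1],[[-0.025,0.018,0.012],[0.002,-0.001,-0.004],1],[[-0.025,0.018,0.012],[0.001,0,0],1],[[-0.02,0.015,0.01],[0,0,0],1],[[-0.008,0.006,0.005],[0,0,0],1],[[0,0,0],[0,0,0],1],[[0,0,0],[0,0,0],1],[[0,0,0],[0,0,0],1],[[0,0,0],[0,0,0],1],[[0,0,0],[0,0,0],1]]'; python3 plan.py 0.48 -0.2995 0.16 1.331 5|cut -c1-250
python3 - <<'E'
from h import *
from scipy.optimize import least_squares
T=wristT(); im=env.get_image("wrist"); cv2.imwrite("pics/w1.png",im["color"]); P,ok=cloud(im)
for d in env.silhouettes("wrist","sleeve")[:2]:
    p=P[d["pixels"]&ok]; print(d["conf"],d["rect"],np.percentile(p,[2,50,98],axis=0).round(4).tolist())
    p=p[p[:,2]>.044]
    if len(p)<10: continue
    r=least_squares(lambda a:np.hypot(p[:,0]-a[0],p[:,1]-a[1])-a[2],[*p[:,:2].mean(0),.015],loss='soft_l1',f_scale=.001); print(len(p),r.x.round(4))
E
```

```text
clock: 3.7
eef_pos: [0.4771, -0.3067, 0.1608]
ee_rot: [3.141, 0.001, 1.323]
wrist_force: [0.5, -0.6, 0.5]
finger_gap: 1.0
pos [ 0.4771 -0.3067  0.1608] rot [3.1408e+00 1.2000e-03 1.3226e+00] d [ 0.0029  0.0072 -0.0008] dpsi 0.0084 f [ 0.54 -0.55  0.54] gap 1.0 t 3.7
[[[0.0015,0.0002,0.0002],[0,0,np.float64(-0.0008)],1],[[0.0015,0.0002,0.0002],[0,0,np.float64(-0.0008)],1],[[0.0015,0.0002,0.0002],[0,0,np.float64(-0.0008)],1],[[0.0015,0.0002,0.0002],[0,0,np.float64(-0.0008)],1],[[0.0015,0.0002,0.0002],[0,0,np.float
0.66 [256.4, 168.7, 46.3, 54.7] [[0.4659, -0.3147, 0.005], [0.4801, -0.3039, 0.0242], [0.4954, -0.2837, 0.0508]]
486 [ 0.4809 -0.2992  0.015 ]
```

View pics/w1.png

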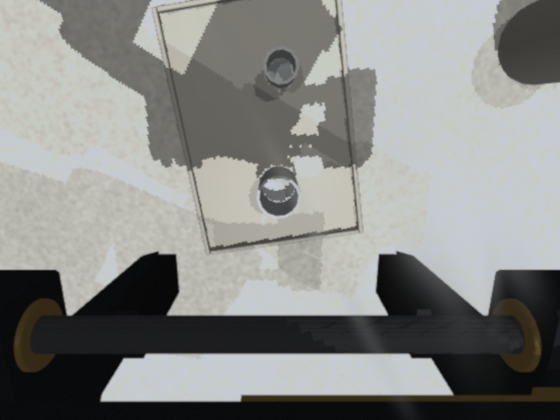

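```bash
python3 -m inch '[[[0.004,0.001,0.02],[0,0,-0.004],1],[[0.004,0.001,0.03],[0,0,0],1],[[0,0,0.03],[0,0,0],1],[[0,0,0.025],[0,0,0],1],[[0,0,0.01],[0,0,0],1],[[0,0,0],[0,0,0],1],[[0,0,0],[0,0,0],1],[[0,0,0],[0,0,0],1],[[0,0,0],[0,0,0],1],[[0,0,0],[0,0,0],1]]'; python3 plan.py 0.4803 -0.2993 0.016 1.331 2|cut -c1-250
```

```text
clock: 4.63
eef_pos: [0.4842, -0.2987, 0.049]
ee_rot: [3.129, 0.008, 1.335]
wrist_force: [-0.3, -0.0, 0.2]
finger_gap: 0.997
pos [ 0.4842 -0.2987  0.049 ] rot [3.1286 0.0082 1.3346] d [-0.0039 -0.0006 -0.033 ] dpsi -0.0036 f [-0.26 -0.02  0.2 ] gap 0.997 t 4.6333
[[[-0.0007,-0.0018,0.0165],[0,0,np.float64(0.0009)],1],[[-0.0007,-0.0018,0.0165],[0,0,np.float64(0.0009)],1]]
```

```bash
python3 -m inch '[[[-0.001,-0.004,0.01],[0.003,0.002,0],1],[[0,0,0.012],[0.003,0.002,0],1],[[0,0,0.008],[0,0,0],1],[[0,0,0.003],[0,0,0],1],[[0,0,0],[0,0,0],1],[[0,0,0],[0,0,0],1],[[0,0,0],[0,0,0],1],[[0,0,0],[0,0,0],1],[[0,0,0],[0,0,0],1],[[0,0,0],[0,0,0],1]]'; python3 plan.py 0.4803 -0.2993 0.016 1.331 2|cut -c1-250
```

```text
clock: 5.47
eef_pos: [0.4804, -0.2997, 0.014]
ee_rot: [3.139, 0.001, 1.334]
wrist_force: [-0.5, 0.7, -0.0]
finger_gap: 1.0
pos [ 0.4804 -0.2997  0.014 ] rot [3.1393e+00 9.0000e-04 1.3344e+00] d [-0.0001  0.0004  0.002 ] dpsi -0.0034 f [-0.54  0.67 -0.05] gap 1.0 t 5.4667
[[[0.0002,-0.0001,-0.001],[0,0,np.float64(0.0009)],1],[[0.0002,-0.0001,-0.001],[0,0,np.float64(0.0009)],1]]
```

```bash
python3 -m inch '[[[0,0,-0.002],[0.001,0,0],1],[[0,0,0],[0,0,0],0.5],[[0,0,0],[0,0,0],0],[[0,0,0],[0,0,0],-0.5],[[0,0,0],[0,0,0],-1],[[0,0,0],[0,0,0],-1],[[0,0,0],[0,0,0],-1],[[0,0,0],[0,0,0],-1],[[0,0,0],[0,0,0],-1],[[0,0,0],[0,0,0],-1]]'; python3 plan.py 0.4803 -0.2993 0.016 1.331 2|cut -c1-250
```

```text
clock: 6.3
eef_pos: [0.4806, -0.2998, 0.0169]
ee_rot: [3.14, 0.002, 1.334]
wrist_force: [0.1, 0.2, 0.1]
finger_gap: 0.364
pos [ 0.4806 -0.2998  0.0169] rot [3.1402e+00 1.6000e-03 1.3345e+00] d [-0.0003  0.0005 -0.0009] dpsi -0.0035 f [0.14 0.24 0.15] gap 0.364 t 6.3
[[[0.0002,-0.0002,0.0005],[0,0,np.float64(0.0009)],1],[[0.0002,-0.0002,0.0005],[0,0,np.float64(0.0009)],1]]
```

```bash
python3 -m inch '[[[0,0,-0.01],[0,0,0],-1],[[0,0,-0.02],[0,0,0],-1],[[0,0,-0.03],[0,0,0],-1],[[0,0,-0.03],[0,0,0],-1],[[0.01,0,-0.025],[0,0,0],-1],[[0.02,0,-0.01],[0,0,0],-1],[[0.03,0,0],[0,0,0],-1],[[0.035,0,0],[0,0,0],-1],[[0.035,0,0],[0,0,0],-1],[[0.035,0,0],[0,0,0],-1]]'; python3 plan.py 0.5591 0.1632 0.12 1.331 10|cut -c1-250
```

```text
clock: 7.13
eef_pos: [0.5192, -0.1393, 0.1539]
ee_rot: [3.137, 0.003, 1.324]
wrist_force: [0.8, 0.1, -1.6]
finger_gap: 0.362
pos [ 0.5192 -0.1393  0.1539] rot [3.1369e+00 2.7000e-03 1.3242e+00] d [ 0.0399  0.3025 -0.0339] dpsi 0.0068 f [ 0.84  0.06 -1.56] gap 0.362 t 7.1333
[[[0.0303,-0.0035,0.0034],[0,0,np.float64(-0.0003)],1],[[0.0303,-0.0035,0.0034],[0,0,np.float64(-0.0003)],1],[[0.0303,-0.0035,0.0034],[0,0,np.float64(-0.0003)],1],[[0.0303,-0.0035,0.0034],[0,0,np.float64(-0.0003)],1],[[0.0303,-0.0034,0.0034],[0,0,np.
```

```bash
python3 -m inch '[[[0.036,-0.004,0.002],[0,0,0],-1],[[0.036,-0.004,0.002],[0,0,0],-1],[[0.036,-0.004,0.002],[0,0,0],-1],[[0.036,-0.004,0.002],[0,0,0],-1],[[0.036,-0.004,0.002],[0,0,0],-1],[[0.036,-0.004,0.002],[0,0,0],-1],[[0.03,-0.004,0.002],[0,0,0],-1],[[0.02,-0.004,0],[0,0,0],-1],[[0.01,-0.002,0],[0,0,0],-1],[[0,0,0],[0,0,0],-1]]'; python3 plan.py 0.5591 0.1632 0.12 1.331 3|cut -c1-250
```

```text
clock: 7.97
eef_pos: [0.5525, 0.1566, 0.1456]
ee_rot: [3.132, 0.001, 1.33]
wrist_force: [-0.3, 0.2, -0.0]
finger_gap: 0.36
pos [0.5525 0.1566 0.1456] rot [3.1318e+00 1.4000e-03 1.3301e+00] d [ 0.0066  0.0066 -0.0256] dpsi 0.0009 f [-0.34  0.16 -0.05] gap 0.36 t 7.9667
[[[0.0026,0.0016,0.0085],[0,0,np.float64(-0.0001)],1],[[0.0026,0.0016,0.0085],[0,0,np.float64(-0.0001)],1],[[0.0026,0.0016,0.0085],[0,0,np.float64(-0.0001)],1]]
```

```bash
python3 -m inch '[[[0.005,0.003,0.005],[0.002,0,0],-1],[[0.003,0.002,0.015],[0.002,0,0],-1],[[0,0,0.02],[0,0,0],-1],[[0,0,0.02],[0,0,0],-1],[[0,0,0.015],[0,0,0],-1],[[0,0,0.005],[0,0,0],-1],[[0,0,0],[0,0,0],-1],[[0,0,0],[0,0,0],-1],[[0,0,0],[0,0,0],-1],[[0,0,0],[0,0,0],-1]]'; python3 plan.py 0.5591 0.1632 0.0265 1.331 3|cut -c1-250
python3 - <<'E'
from h import *
im=env.get_image("top"); a=im["color"][200:320,130:300]
b=env.get_image("scene")["color"][80:220,220:370]
cv2.imwrite("pics/t2.png",np.vstack([cv2.resize(a,(420,296)),cv2.resize(b,(420,300))]))
E
```

```text
clock: 8.8
eef_pos: [0.564, 0.1538, 0.0653]
ee_rot: [3.136, 0.002, 1.32]
wrist_force: [-0.0, 0.1, -0.1]
finger_gap: 0.362
pos [0.564  0.1538 0.0653] rot [3.1355e+00 1.5000e-03 1.3198e+00] d [-0.0049  0.0094 -0.0388] dpsi 0.0112 f [-0.04  0.05 -0.07] gap 0.362 t 8.8
[[[0.0026,-0.0024,0.0129],[0,0,np.float64(-0.0019)],1],[[0.0026,-0.0023,0.0129],[0,0,np.float64(-0.0019)],1],[[0.0026,-0.0023,0.0129],[0,0,np.float64(-0.0019)],1]]
```

View pics/t2.png

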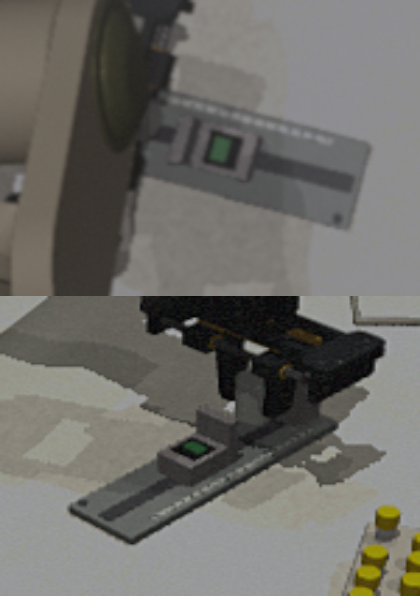

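The sleeve is held between the two jaws at about (235,400) in the lower view, slightly off the planned spot. I'll correct laterally, then lower.

```bash
python3 -m inch '[[[0.004,-0.003,0],[0.002,0,-0.003],-1],[[0.004,-0.003,0.004],[0.001,0,-0.002],-1],[[0.001,-0.001,0.008],[0,0,0],-1],[[0,0,0.008],[0,0,0],-1],[[0,0,0.006],[0,0,0],-1],[[0,0,0.003],[0,0,0],-1],[[0,0,0],[0,0,0],-1],[[0,0,0],[0,0,0],-1],[[0,0,0],[0,0,0],-1],[[0,0,0],[0,0,0],-1]]'; python3 plan.py 0.5591 0.1632 0.0255 1.331 3|cut -c1-250
```

```text
clock: 9.73
eef_pos: [0.5587, 0.1662, 0.0335]
ee_rot: [-3.142, 0.001, 1.333]
wrist_force: [-0.5, 0.2, -0.8]
finger_gap: 0.363
pos [0.5587 0.1662 0.0335] rot [-3.1416e+00  1.3000e-03  1.3325e+00] d [ 0.0004 -0.003  -0.008 ] dpsi -0.0015 f [-0.47  0.24 -0.77] gap 0.363 t 9.7333
[[[-0.001,0.0004,0.0027],[0,0,np.float64(0.0003)],1],[[-0.001,0.0004,0.0027],[0,0,np.float64(0.0003)],1],[[-0.001,0.0004,0.0027],[0,0,np.float64(0.0003)],1]]
```

```bash
python3 -m inch '[[[-0.002,0,0.002],[0,0,0],-1],[[0,0,0.002],[0,0,0],-1],[[0,0,0.002],[0,0,0],-1],[[0,0,0.001],[0,0,0],-1],[[0,0,0.001],[0,0,0],-1],[[0,0,0],[0,0,0],-1],[[0,0,0],[0,0,0],-1],[[0,0,0],[0,0,0],-1],[[0,0,0],[0,0,0],-1],[[0,0,0],[0,0,0],-1]]'; python3 plan.py 0.5591 0.1632 0.025 1.331 3|cut -c1-250
```

```text
clock: 10.57
eef_pos: [0.5587, 0.1639, 0.0255]
ee_rot: [3.14, 0.001, 1.332]
wrist_force: [-0.1, 0.1, -0.9]
finger_gap: 0.36
pos [0.5587 0.1639 0.0255] rot [3.1399e+00 8.0000e-04 1.3321e+00] d [ 0.0004 -0.0007 -0.0005] dpsi -0.0011 f [-0.13  0.1  -0.89] gap 0.36 t 10.5667
[[[-0.0002,0.0002,0.0002],[0,0,np.float64(0.0002)],1],[[-0.0002,0.0002,0.0002],[0,0,np.float64(0.0002)],1],[[-0.0002,0.0002,0.0002],[0,0,np.float64(0.0002)],1]]
```

```bash
python3 -m inch '[[[0,0,0.0005],[0,0,0],-1],[[0,0,0.0005],[0,0,0],-1],[[0,0,0.0002],[0,0,0],-1],[[0,0,0],[0,0,0],-1],[[0,0,0],[0,0,0],-1],[[0,0,0],[0,0,0],-1],[[0,0,0],[0,0,0],-1],[[0,0,0],[0,0,0],-1],[[0,0,0],[0,0,0],-1],[[0,0,0],[0,0,0],-1]]'
```

```text
clock: 11.4
eef_pos: [0.5589, 0.164, 0.025]
ee_rot: [3.139, 0.0, 1.332]
wrist_force: [-0.0, 0.2, 1.3]
finger_gap: 0.36
```

```bash
python3 -m inch '[[[0,0,0],[0,0,0],-0.2],[[0,0,0],[0,0,0],-0.1],[[0,0,0],[0,0,0],0],[[0,0,0],[0,0,0],0.3],[[0,0,0],[0,0,0],0.6],[[0,0,0],[0,0,0],0.8],[[0,0,0],[0,0,0],0.8],[[0,0,-0.01],[0,0,0],0.8],[[0,0,-0.03],[0,0,0],0.8],[[0,0,-0.03],[0,0,0],0.8]]'; python3 -m inch '[[[-0.01,0,-0.03],[0,0,0],0.8],[[-0.03,0,-0.03],[0,0,0],0],[[-0.04,0,-0.02],[0,0,0],-0.5],[[-0.04,0,-0.01],[0,0,0],-1],[[-0.04,0,0],[0,0,0],-1],[[-0.03,0,0],[0,0,0],-1],[[-0.01,0,0],[0,0,0],-1],[[0,0,0],[0,0,0],-1],[[0,0,0],[0,0,0],-1],[[0,0,0],[0,0,0],-1]]'
python3 - <<'E'
from h import *
im=env.get_image("top"); a=im["color"][200:320,130:300]
im2=env.get_image("scene");b=im2["color"][80:220,220:370]
cv2.imwrite("pics/t3.png",np.vstack([cv2.resize(a,(420,296)),cv2.resize(b,(420,300))]))
C=np.array([.5463,.1107]);ya=np.array([.2377,.9713]);xa=np.array([.9713,-.2377])
for n,i in (("top",im),("scene",im2)):
    P,ok=cloud(i); q=P[ok]; X=(q[:,:2]-C)@xa; Y=(q[:,:2]-C)@ya; Z=q[:,2]
    for nm,k in (("sleeve",(Y>.02)&(Y<.088)&(Z>.045)&(Z<.063)&(abs(X)<.03)),("plate",(Y<.02)&(Y>-.05)&(Z>.045)&(Z<.075)&(abs(X)<.03)),("block",(Y<.02)&(Y>-.07)&(Z>.036)&(Z<.044)&(abs(X)<.03))):
        if k.sum()>3: print(n,nm,k.sum(),"X",np.percentile(X[k],[2,98]).round(4),"Y",np.percentile(Y[k],[2,98]).round(4))
E
python3 plan.py 0.5591 0.1632 0.025 1.331 1|cut -c1-250
```

```text
clock: 12.23
eef_pos: [0.5562, 0.1636, 0.0923]
ee_rot: [-3.133, 0.004, 1.332]
wrist_force: [0.4, -0.2, -0.2]
finger_gap: 0.901
clock: 13.07
eef_pos: [0.5104, -0.0324, 0.1989]
ee_rot: [3.13, 0.002, 1.336]
wrist_force: [0.0, -0.4, 0.8]
finger_gap: 0.242
top sleeve 122 X [-0.0157  0.0148] Y [0.0392 0.07  ]
scene sleeve 129 X [-0.0164  0.0152] Y [0.0373 0.0693]
scene plate 171 X [-0.0174  0.0175] Y [0.0016 0.0125]
scene block 261 X [-0.0177  0.0175] Y [-0.0416  0.0062]
pos [ 0.5105 -0.032   0.1986] rot [3.1304e+00 2.3000e-03 1.3369e+00] d [ 0.0486  0.1952 -0.1736] dpsi -0.0059 f [ 0.45 -0.49  0.22] gap 0.15 t 13.1667
[[[0.2012,0.0021,0.1736],[0,0,np.float64(0.0029)],1]]
```

View pics/t3.png

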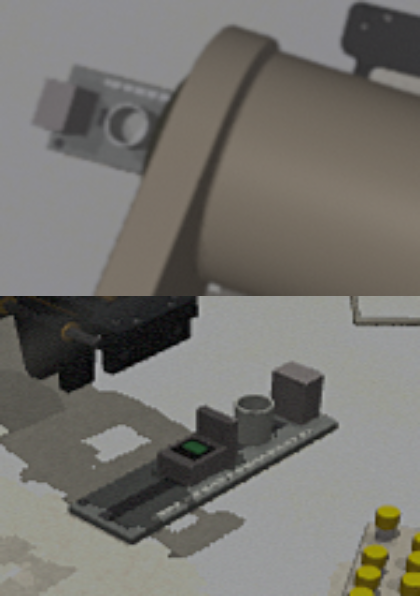

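Sleeve stands upright at caliper X≈0, Y≈54 mm, midway between the jaws (lower view ≈(254,420)). The jaw's back is at Y≈-42 mm. Next I'll come in behind it with the fingers shut and the tips leaning slightly forward, so contact is at pivot height.

```bash
python3 plan.py 0.5297 0.0427 0.06 1.331 1|cut -c1-250; python3 -m inch '[[[0.02,0,0.01],[0.002,0.01,0],-1],[[0.03,0.001,0.02],[0.002,0.01,0],-1],[[0.02,0,0.03],[0,0.005,0],-1],[[0.005,0,0.03],[0,0,0],-1],[[0,0,0.025],[0,0,0],-1],[[0,0,0.01],[0,0,0],-1],[[0,0,0],[0,0,0],-1],[[0,0,0],[0,0,0],-1],[[0,0,0],[0,0,0],-1],[[0,0,0],[0,0,0],-1]]'; python3 plan.py 0.5297 0.0427 0.025 1.331 1|cut -c1-250
```

```text
pos [ 0.5105 -0.032   0.1986] rot [3.1304e+00 2.3000e-03 1.3369e+00] d [ 0.0192  0.0747 -0.1386] dpsi -0.0059 f [ 0.45 -0.49  0.22] gap 0.15 t 13.1667
[[[0.0772,0.0014,0.1386],[0,0,np.float64(0.0029)],1]]
clock: 14.0
eef_pos: [0.533, 0.0594, 0.0707]
ee_rot: [3.137, -0.051, 1.352]
wrist_force: [-0.2, -0.1, -0.0]
finger_gap: 0.003
pos [0.533  0.0594 0.0707] rot [ 3.1369 -0.0507  1.3515] d [-0.0033 -0.0167 -0.0457] dpsi -0.0205 f [-0.2  -0.06 -0.04] gap 0.003 t 14.0
[[[-0.0171,0.0004,0.0457],[0,0,np.float64(0.0103)],1]]
```

```bash
python3 -m inch '[[[-0.01,0,0],[0.001,0,0.005],-1],[[-0.01,0,0],[0.001,0,0.005],-1],[[0,0,0.01],[0,0,0],-1],[[0,0,0.015],[0,0,0],-1],[[0,0,0.01],[0,0,0],-1],[[0,0,0.006],[0,0,0],-1],[[0,0,0],[0,0,0],-1],[[0,0,0],[0,0,0],-1],[[0,0,0],[0,0,0],-1],[[0,0,0],[0,0,0],-1]]'; python3 plan.py 0.5297 0.0427 0.025 1.331 1|cut -c1-250
```

```text
clock: 14.83
eef_pos: [0.5307, 0.0366, 0.0294]
ee_rot: [3.134, -0.051, 1.325]
wrist_force: [0.6, 0.3, -0.0]
finger_gap: 0.007
pos [0.5307 0.0366 0.0294] rot [ 3.1338 -0.0512  1.3245] d [-0.001   0.0061 -0.0044] dpsi 0.0065 f [ 0.56  0.33 -0.01] gap 0.007 t 14.8333
[[[0.0057,-0.0024,0.0044],[0,0,np.float64(-0.0032)],1]]
```

```bash
python3 -m inch '[[[0,-0.002,0.003],[0.002,0,-0.002],-1],[[0,0,0.001],[0.002,0,-0.001],-1],[[0,0,0],[0,0,0],-1],[[0,0,0],[0,0,0],-1],[[0,0,0],[0,0,0],-1],[[0,0,0],[0,0,0],-1],[[0,0,0],[0,0,0],-1],[[0,0,0],[0,0,0],-1],[[0,0,0],[0,0,0],-1],[[0,0,0],[0,0,0],-1]]'; cat > st.py <<'E'
from h import *
s=env.state();d=s["eef_pos"][:2]-[.5463,.1107]
ya=np.array([.2377,.9713]);xa=np.array([.9713,-.2377])
print("t",round(s["clock"],2),"X",(d@xa*1e3).round(2),"Y",(d@ya*1e3).round(2),"z",(s["eef_pos"][2]*1e3).round(2),"rot",s["ee_rot"].round(4),"F y,x,z",[round(float(v),2) for v in (s["wrist_force"][:2]@ya,s["wrist_force"][:2]@xa,s["wrist_force"][2])])
E
python3 st.py
```

```text
clock: 15.67
eef_pos: [0.5293, 0.0375, 0.0264]
ee_rot: [3.139, -0.051, 1.332]
wrist_force: [-1.2, -0.9, 0.4]
finger_gap: 0.003
t 15.67 X 0.92 Y -75.17 z 26.43 rot [ 3.1394 -0.0514  1.3318] F y,x,z [-1.19, -0.91, 0.43]
```

```bash
python3 -m inch '[[[0.004,0,0.001],[0,0,0],-1],[[0.004,-0.001,0.001],[0,0,0],-1],[[0.004,0,0],[0,0,0],-1],[[0.003,0,0],[0,0,0],-1],[[0.002,0,0],[0,0,0],-1],[[0.001,0,0],[0,0,0],-1],[[0,0,0],[0,0,0],-1],[[0,0,0],[0,0,0],-1],[[0,0,0],[0,0,0],-1],[[0,0,0],[0,0,0],-1]]';python3 st.py
```

```text
clock: 16.5
eef_pos: [0.533, 0.0577, 0.0252]
ee_rot: [3.139, -0.051, 1.332]
wrist_force: [-0.0, -0.4, 0.5]
finger_gap: 0.007
t 16.5 X -0.3 Y -54.67 z 25.23 rot [ 3.1394 -0.0514  1.3324] F y,x,z [-0.36, 0.08, 0.47]
```

```bash
python3 -m inch '[[[0.001,0,0],[0,0,0],-1],[[0.001,0,0],[0,0,0],-1],[[0.001,0,0],[0,0,0],-1],[[0.001,0,0],[0,0,0],-1],[[0.001,0,0],[0,0,0],-1],[[0.001,0,0],[0,0,0],-1],[[0.001,0,0],[0,0,0],-1],[[0.001,0,0],[0,0,0],-1],[[0.001,0,0],[0,0,0],-1],[[0.001,0,0],[0,0,0],-1]]';python3 st.py
```

```text
clock: 17.33
eef_pos: [0.5353, 0.0668, 0.0256]
ee_rot: [3.14, -0.049, 1.332]
wrist_force: [0.2, -2.2, -0.5]
finger_gap: 0.006
t 17.33 X -0.25 Y -45.28 z 25.64 rot [ 3.1399 -0.0494  1.3319] F y,x,z [-2.13, 0.73, -0.48]
```

```bash
python3 -m inch '[[[0.002,0,0],[0,0,0],-1],[[0.002,0,0],[0,0,0],-1],[[0.002,0,0],[0,0,0],-1],[[0.002,0,0],[0,0,0],-1],[[0.002,0,0],[0,0,0],-1],[[0.002,0,0],[0,0,0],-1],[[0.002,0,0],[0,0,0],-1],[[0.002,0,0],[0,0,0],-1],[[0.002,0,0],[0,0,0],-1],[[0.001,0,0],[0,0,0],-1]]';python3 st.py
cat > look.py <<'E'
import sys; from h import *
im=env.get_image("top"); a=im["color"][200:320,130:300]
im2=env.get_image("scene");b=im2["color"][80:200,235:355]
cv2.imwrite(f"pics/{sys.argv[1]}.png",np.hstack([cv2.resize(a,(380,268)),cv2.resize(b,(400,400))[:268]]) if 0 else cv2.resize(b,(600,600)))
C=np.array([.5463,.1107]);ya=np.array([.2377,.9713]);xa=np.array([.9713,-.2377])
for n,i in (("top",im),("scene",im2)):
    P,ok=cloud(i); q=P[ok]; X=(q[:,:2]-C)@xa; Y=(q[:,:2]-C)@ya; Z=q[:,2]
    for nm,k in (("sleevetop",(Y>.02)&(Y<.092)&(Z>.045)&(Z<.063)&(abs(X)<.03)),("above64",(Y<.092)&(Y>-.0)&(Z>.0645)&(Z<.074)&(abs(X)<.03))):
        if k.sum()>3: print(n,nm,k.sum(),"X",np.percentile(X[k],[2,98]).round(4),"Y",np.percentile(Y[k],[2,98]).round(4))
E
python3 look.py p4
```

```text
clock: 18.17
eef_pos: [0.5402, 0.0871, 0.0264]
ee_rot: [3.14, -0.049, 1.332]
wrist_force: [0.3, -3.7, -1.4]
finger_gap: 0.004
t 18.17 X -0.3 Y -24.34 z 26.39 rot [ 3.1401 -0.0488  1.3322] F y,x,z [-3.52, 1.15, -1.37]
scene sleevetop 7 X [-0.0077  0.0024] Y [0.0311 0.072 ]
scene above64 6 X [-0.0102  0.0088] Y [0.0355 0.0865]
```

View pics/p4.png

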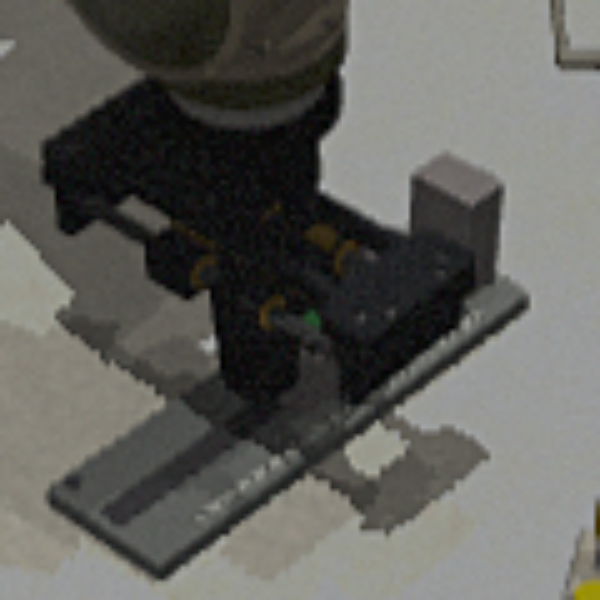

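```bash
python3 -m inch '[[[0.002,0,0.0003],[0,0,0],-1],[[0.002,0,0.0003],[0,0,0],-1],[[0.002,0,0.0003],[0,0,0],-1],[[0.002,0,0.0003],[0,0,0],-1],[[0.002,0,0.0003],[0,0,0],-1],[[0.001,0,0.0002],[0,0,0],-1],[[0.001,0,0.0002],[0,0,0],-1],[[0.001,0,0.0002],[0,0,0],-1],[[0.001,0,0.0001],[0,0,0],-1],[[0.001,0,0.0001],[0,0,0],-1]]';python3 st.py
```

```text
clock: 19.1
eef_pos: [0.5442, 0.1031, 0.0252]
ee_rot: [3.14, -0.049, 1.332]
wrist_force: [-0.7, -3.4, 1.2]
finger_gap: 0.001
t 19.1 X -0.25 Y -7.89 z 25.18 rot [ 3.1398 -0.0491  1.3318] F y,x,z [-3.42, 0.17, 1.24]
```

```bash
python3 -m inch '[[[0.0006,0,0],[0,0,0],-1],[[0.0006,0,0],[0,0,0],-1],[[0.0006,0,0],[0,0,0],-1],[[0.0006,0,0],[0,0,0],-1],[[0.0006,0,0],[0,0,0],-1],[[0.0006,0,0],[0,0,0],-1],[[0.0006,0,0],[0,0,0],-1],[[0.0006,0,0],[0,0,0],-1],[[0.0006,0,0],[0,0,0],-1],[[0.0006,0,0],[0,0,0],-1]]';python3 st.py
```

```text
clock: 19.93
eef_pos: [0.5457, 0.1093, 0.0253]
ee_rot: [3.14, -0.049, 1.332]
wrist_force: [0.3, -3.4, 0.3]
finger_gap: 0.009
t 19.93 X -0.27 Y -1.49 z 25.34 rot [ 3.14   -0.0488  1.3317] F y,x,z [-3.27, 1.09, 0.28]
```

```bash
python3 -m inch '[[[0.0003,0,0],[0,0,0],-1],[[0.0003,0,0],[0,0,0],-1],[[0.0003,0,0],[0,0,0],-1],[[0.0003,0,0],[0,0,0],-1],[[0.0003,0,0],[0,0,0],-1],[[0.0003,0,0],[0,0,0],-1],[[0.0003,0,0],[0,0,0],-1],[[0.0003,0,0],[0,0,0],-1],[[0.0003,0,0],[0,0,0],-1],[[0.0003,0,0],[0,0,0],-1]]';python3 st.py
```

```text
clock: 20.77
eef_pos: [0.5457, 0.1095, 0.0254]
ee_rot: [3.141, -0.043, 1.332]
wrist_force: [-0.9, -5.2, 0.4]
finger_gap: 0.003
t 20.77 X -0.25 Y -1.33 z 25.4 rot [ 3.1412 -0.0429  1.3324] F y,x,z [-5.27, 0.33, 0.4]
```

```bash
python3 -m inch '[[[0.0004,0,0],[0,0.0005,0],-1],[[0.0004,0,0],[0,0.0005,0],-1],[[0.0004,0,0],[0,0.0005,0],-1],[[0.0004,0,0],[0,0.0005,0],-1],[[0.0004,0,0],[0,0.0005,0],-1],[[0.0005,0,0],[0,0.0005,0],-1],[[0.0005,0,0],[0,0.0005,0],-1],[[0.0005,0,0],[0,0.0005,0],-1],[[0.0005,0,0],[0,0.0005,0],-1],[[0.0005,0,0],[0,0.0005,0],-1]]';python3 st.py
```

```text
clock: 21.6
eef_pos: [0.5457, 0.1095, 0.0254]
ee_rot: [-3.14, -0.045, 1.333]
wrist_force: [-0.7, -6.5, 0.7]
finger_gap: 0.005
t 21.6 X -0.26 Y -1.27 z 25.38 rot [-3.1401 -0.0448  1.333 ] F y,x,z [-6.45, 0.82, 0.71]
```

```bash
python3 -m inch '[[[0.0006,0,0],[0,0.0005,0],-1],[[0.0006,0,0],[0,0.0005,0],-1],[[0.0007,0,0],[0,0.0005,0],-1],[[0.0007,0,0],[0,0.0005,0],-1],[[0.0008,0,0],[0,0.0005,0],-1],[[0.0008,0,0],[0,0.0005,0],-1],[[0.0008,0,0],[0,0.0005,0],-1],[[0.0008,0,0],[0,0.0005,0],-1],[[0.0008,0,0],[0,0.0005,0],-1],[[0.0008,0,0],[0,0.0005,0],-1]]';python3 st.py
```

```text
clock: 22.43
eef_pos: [0.5458, 0.1096, 0.0254]
ee_rot: [-3.137, -0.041, 1.334]
wrist_force: [-1.8, -7.9, 1.5]
finger_gap: 0.003
t 22.43 X -0.24 Y -1.22 z 25.43 rot [-3.1371 -0.0415  1.3338] F y,x,z [-8.08, 0.11, 1.5]
```

```bash
python3 -m inch '[[[0.0009,0,0],[-0.0005,0.001,0],-1],[[0.001,0,0],[-0.0005,0.001,0],-1],[[0.0011,0,0],[-0.0005,0.001,0],-1],[[0.0012,0,0],[-0.0005,0.001,0],-1],[[0.0012,0,0],[0,0.001,0],-1],[[0.0012,0,0],[0,0.001,0],-1],[[0.0012,0,0],[0,0.001,0],-1],[[0.0012,0,0],[0,0.001,0],-1],[[0.0012,0,0],[0,0.001,0],-1],[[0.0012,0,0],[0,0.001,0],-1]]';python3 st.py
```

```text
clock: 23.27
eef_pos: [0.5458, 0.1097, 0.0254]
ee_rot: [-3.137, -0.041, 1.335]
wrist_force: [-2.6, -11.0, 2.5]
finger_gap: 0.007
t 23.27 X -0.23 Y -1.13 z 25.42 rot [-3.1366 -0.0412  1.3353] F y,x,z [-11.26, 0.09, 2.48]
```

```bash
python3 -m inch '[[[0.0011,0,0],[0,0.001,0],-1],[[0.0011,0,0],[0,0.001,0],-1],[[0.0011,0,0],[0,0.001,0],-1],[[0.0011,0,0],[0,0.001,0],-1],[[0.0011,0,0],[0,0.001,0],-1],[[0.0011,0,0],[0,0.001,0],-1],[[0.0011,0,0],[0,0.001,0],-1],[[0.0011,0,0],[0,0.001,0],-1],[[0.0011,0,0],[0,0.001,0],-1],[[0.0011,0,0],[0,0.001,0],-1]]';python3 st.py
python3 -m inch '[[[0.0006,0,0],[0,0,0],-1],[[0.0003,0,0],[0,0,0],-1],[[0,0,0],[0,0,0],-1],[[-0.0005,0,0],[0,0,0],-1],[[-0.001,0,0],[0,0,0],-1],[[-0.003,0,0],[0,0,0],-1],[[-0.006,0,0],[0,0,0],-1],[[-0.01,0,0],[0,0,0],-1],[[-0.01,0,0],[0,0,0],-1],[[0,0,0],[0,0,0],-1]]';python3 st.py
```

```text
clock: 24.1
eef_pos: [0.5458, 0.1096, 0.0255]
ee_rot: [-3.132, -0.042, 1.336]
wrist_force: [-2.5, -10.1, 1.6]
finger_gap: 0.001
t 24.1 X -0.21 Y -1.15 z 25.45 rot [-3.1321 -0.0418  1.336 ] F y,x,z [-10.38, -0.02, 1.6]
clock: 24.93
eef_pos: [0.5381, 0.0789, 0.0241]
ee_rot: [-3.132, -0.043, 1.337]
wrist_force: [0.8, 0.3, -0.1]
finger_gap: 0.002
t 24.93 X -0.42 Y -32.86 z 24.07 rot [-3.1319 -0.0432  1.3366] F y,x,z [0.51, 0.73, -0.12]
```

Backed off. I'll lift clear and check the result.

```bash
python3 -m inch '[[[-0.02,0,0],[0,0,0],-1],[[-0.03,0,-0.01],[0,0,0],-1],[[-0.03,0,-0.03],[0,0,0],-1],[[-0.03,0,-0.04],[0,0,0],-1],[[-0.03,0,-0.04],[0,0,0],-1],[[-0.03,0,-0.03],[0,0,0],-1],[[-0.03,0,-0.02],[0,0,0],-1],[[-0.03,0,0],[0,0,0],-1],[[0,0,0],[0,0,0],-1],[[0,0,0],[0,0,0],-1]]';python3 look.py p5
python3 - <<'E'
from h import *
C=np.array([.5463,.1107]);ya=np.array([.2377,.9713]);xa=np.array([.9713,-.2377])
for n in ("top","scene"):
    i=env.get_image(n);P,ok=cloud(i); q=P[ok]; X=(q[:,:2]-C)@xa; Y=(q[:,:2]-C)@ya; Z=q[:,2]
    for lo,hi in ((36,44),(46,56),(56,62),(64,74)):
        k=(abs(X)<.03)&(Y>-.02)&(Y<.13)&(Z>lo/1e3)&(Z<hi/1e3)
        print(n,lo,hi,np.histogram(Y[k]*1e3,np.arange(0,125,3))[0])
    if n=="scene":
        for qn in("slim_sleeve","rack","bottle"):
            d=env.silhouettes(n,qn)[0];print(qn,d["rect"],d["conf"])
E
```

```text
clock: 25.77
eef_pos: [0.4831, -0.1532, 0.1768]
ee_rot: [-3.132, -0.041, 1.332]
wrist_force: [-0.2, 0.7, -0.2]
finger_gap: 0.003
top sleevetop 107 X [-0.0158  0.0167] Y [0.0536 0.0909]
top above64 120 X [-0.0173  0.0174] Y [0.0537 0.0635]
scene sleevetop 155 X [-0.0178  0.0174] Y [0.0505 0.0914]
scene above64 64 X [-0.0182  0.0172] Y [0.0507 0.0628]
top 36 44 [ 0  0  2 34 27 32 30 33 31 29 30 28 32 29 28 30 30 26 16  0  0  0  0  0
  1  4  0  1  0  2  7  9  8  0  0  0  0  0  0  0  0]
top 46 56 [ 0  0  0  0  0  0  0  0  0  0  0  0  0  0  0  0  0  8 20  0  0  0  0  4
  2  0  0  2  1  6  7 17 20  0  0  0  0  0  0  0  0]
top 56 62 [ 0  0  0  0  0  0  0  0  0  0  0  0  0  0  0  0  0  7 10  0  0  0  3  5
  3  5  2  4  3  6  6  7 24  0  0  0  0  0  0  0  0]
top 64 74 [ 0  0  0  0  0  0  0  0  0  0  0  0  0  0  0  0  0  4 45 33 31  8  0  0
  0  0  0  0  0  0  0  1 42 36 29 31 30 32 31 32  4]
scene 36 44 [ 0  1 16 15 11 17 16 16 11 20 11 15 10 17 11 10 13 20 13  1  3  0  0  3
  4  2  5  0  3  0  4 13  5  4  3  4  2  0  2  1  1]
scene 46 56 [ 0  0  0  0  0  0  0  0  0  0  0  0  0  0  0  0  0 33 15  2  0  1  0  3
  3  6  6  3  6  5 12 23 10  2  2  4  1  5  2  0  0]
scene 56 62 [ 0  0  0  0  0  0  0  0  0  0  0  0  0  0  0  0  0 23  7  2  1  1  0  0
  2  1  2  1  1  3  3 14 11  2  1  1  2  3  2  2  0]
scene 64 74 [ 0  0  0  0  0  0  0  0  0  0  0  0  0  0  0  0  2 24 20 13 11  0  0  0
  0  0  0  0  0  0  1 10 23 10 13 16 12 14 15  6  1]
slim_sleeve [183.6, 231.1, 18.0, 23.9] 0.67
rack [332.4, 176.4, 47.2, 99.6] 0.56
bottle [259.9, 254.7, 32.2, 66.0] 0.82
```

View pics/p5.png

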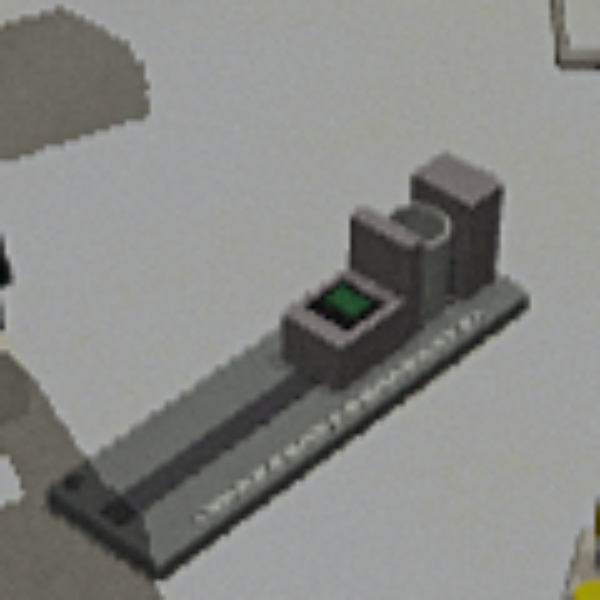

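The sleeve stands upright between the jaw plate and the fixed jaw (≈(425,250)), the jaw looks square, and the measured gap is about 32 mm, which matches the sleeve.

```bash
python3 -c "
from plant import env
print(env.sign_off(), env.state()['clock'])"
```

```text
the job is handed in; nothing more can be done
the job is handed in; nothing more can be done
```

The wide sleeve is standing upright on the caliper base, nipped between both jaws, and the job is handed in at about 26 s of the 62 s allowed. The sign-off gives no verdict.

- **Placing:** I gripped the sleeve by its outside (the finger opening read about 32 mm) and set it down midway between the open jaws, at caliper x≈0, y≈54 mm. I then let go of it.
- **Closing:** I pushed the sliding jaw at its back with the shut fingertips at pivot height, so it would not tip. I stopped when the sleeve met the fixed jaw, then held the push for over a second. The wrist read 10.4–11.3 N, so about 8–9 N on the sleeve after allowing about 2.5 N for jaw friction. That is inferred, not measured at the sleeve.
- **Last checks:** After backing off and lifting clear, both fixed cameras put the sliding jaw's face at y≈63.5 mm and the fixed jaw's at y≈95.7 mm. That gap of about 32 mm matches the sleeve, so the jaw is still closed on it. The jaw looked square and the sleeve upright in the picture. I did not measure either angle.
- **Other objects:** In the last picture the rack and bottle showed within about 2 pixels of where they started. The slim sleeve's detected outline differed by up to about 3 pixels on one edge. I put that down to detection noise, since the fingers passed well above it.

No check failed. The two cameras disagreed by about 2 mm on the caliper's position along y, and I used the average.

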